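# Pump up the hand lubricator until its indicator pin stands fully out

## Task

Check the hand lubricator before it is issued: swing its cock lever round until it lies in line over the indicator cylinder, then pump the plunger cap with full strokes until the indicator pin stands fully out of the end of the cylinder, and let the cap come back up. The lubricator just stands on the table, so only push the lever and press the cap: do not lift, tip or shove the lubricator, keep off the pin itself, and leave the parts standing around where they are.

Things in the scene. Friction and masses are not known exactly. Their poses are not given: they have to be found in the camera images.
- grease_pump: the hand lubricator, loose on the table, 3.5 to 5 kg, indicator end roughly toward the robot; 214 mm long (its y), 112 mm across (its x), 135 mm tall; dark foot 12 mm thick. Origin: under the foot, near its middle; z up. Along its y: pump barrel (61 mm across, 84 mm tall, cap on top) at -55 mm, square metal cock (40 mm wide, 64 mm tall) at +18 mm, indicator cylinder from +42 mm on.
- plunger_cap: round black cap on the barrel, 40 mm across its head, 29 mm tall, the only thing above the barrel. Origin: centre of its lower rim.
- plunger_top (a point): centre of the flat top of the plunger cap, 135 mm above the table when up. Press straight down here.
- plunger (a joint): travel of the plunger cap, 0 (up) to 0.020 m (bottom), against a spring of 5 N (top) to 10 N (bottom). Driving the pin adds about 3 N; once the pin is fully out a relief adds about 5 N and lets further strokes pass. Released, it comes up by itself. A full stroke (at least 0.016 m down, then back within 0.002 m of the top) drives the pin 6 mm (the first 2 to 10 mm), a short one not at all.
- lever_pivot (a point): point on the upright axis of the cock lever, at the height of the middle of the lever's grip (88 mm above the table).
- lever_grip (a point): middle of the black round grip sleeve of the cock lever (sleeve 13 mm thick and 46 mm long, its middle 63 mm from the pivot, its end 86 mm; underside 82 mm above the table). It moves with the lever.
- cock_lever (a joint): turn of the cock lever about its upright axis: 0 = shut, it points along the lubricator's +x (robot's left); 1.5 rad (stop) = open, it lies over the cylinder along the lubricator's +y (toward the robot). Growing values turn it counter-clockwise from above. It starts at 0 to 0.4. About 1 N at the grip turns it; it stays where left. While shut, the plunger only idles and the pin stays put.
- indicator_pin (a joint): how far the pin has been driven out, 0 (in) to 0.030 m (fully out, at its stop). Stiff: it keeps its place between strokes. It starts anywhere between 0 and 0.012 m.
- pin_rod: steel indicator pin, 10 mm thick, coming out along +y from the nut (y = +90 to +102 mm) at the end of the grey lying cylinder (40 mm thick, top 66 mm above the table). Pin axis 46 mm above the table; it stands 2 mm out of the nut when in and 32 mm when fully out, and then shows a dark turned groove near the nut. Origin: centre of its outer end.
- bush_tall: loose dark steel bush, 42 mm across, 62 mm tall, upright, on the robot's right of the work; origin under its centre
- bearing_small: loose ball bearing lying flat, 52 mm across, 15 mm tall, nearer the robot than the lubricator; origin under its centre
- pinion: loose dark pinion, 57 mm across, 30 mm tall, on the robot's right of the indicator end of the lubricator; origin under its centre
- bush_short: loose dark steel bush, 42 mm across, 50 mm tall, upright, in front right of the work; origin under its centre
- connector: loose grey plug connector, 34x98x23 mm, lying in front left of the work; origin under its centre
- filter_bowl: loose white filter with a black cap, 59 mm across, 114 mm tall, behind the lubricator; origin under its centre
- small_carton: loose small brown carton, 61x63x50 mm, in front right of the work; origin under its centre
- blue_box: loose blue carton, 56x76x62 mm, in front left of the work; origin under its centre

How it is judged:
On the way, in this order (a step that is already met when the one before it is completed fails the run):
1. the cock lever lies in line over the cylinder (over 1.35 rad) (value of joint cock_lever above 1.35 rad), for 0.2 s.
2. the indicator pin is pumped fully out (over 28 mm) (value of joint indicator_pin above 0.028 m), for 0.2 s.
At the end, for the whole second after the job is handed in: the indicator pin is out by more than 28 of its 30 mm, the cock lever is still in line (over 1.35 rad), the plunger cap is back up (within 3 mm) and the lubricator stands still within 25 mm of where it was (value of joint indicator_pin above 0.028 m and value of joint cock_lever above 1.35 rad and value of joint plunger below 0.003 m and linear speed of grease_pump below 0.02 m/s and distance of grease_pump from where it was at the start of the episode below 0.025 m); the robot touches nothing.
It fails at once if the lubricator is lifted or tipped (height (world z) of grease_pump above 0.008 m or angle between grease_pump's own z axis and vertical above 0.08 rad).
It fails at once if the lubricator is shoved more than 25 mm (distance of grease_pump from where it was at the start of the episode above 0.025 m).
It fails at once if the pin is pushed or pulled directly instead of pumped (contact force between pin_rod and the arm above 1 N or contact force between pin_rod and the fingers above 1 N).
It fails at once if a part standing around is moved, lifted or tipped (distance of any of bush_tall, bearing_small, pinion, bush_short, connector, filter_bowl, small_carton, blue_box from where it was at the start of the episode above 0.02 m or angle between any of bush_tall, filter_bowl, bush_short's own z axis and vertical above 0.5 rad).
It also fails if it takes over 48 s, if anything falls off the work surface, if the arm or the gripper's body presses on something with over 40 N, if the wrist force passes 120 N, or if a joint passes its speed limit or range.

## Robot

A 6-joint arm with a two-finger parallel gripper is mounted at the origin on a cart in front of the work surface, level with it; the furniture and walls round the work are solid. World frame = base frame: x ahead of the robot, y to its left, z up, the work surface at z = 0. Lengths are in m, angles in rad, forces in N, time in s.
With the tool pointing down it reaches from about 0.4 to 0.925 m from the base axis. Payload 3.4 kg.
Tool frame: the origin (TCP) lies on the centre line of the jaws, within the pads' length; the fingertips stand finger_overhang ahead of it and the grasp point (between the pads) lies 8 mm behind it (finger_overhang is the distance from the TCP to the fingertips, in m); z points along the fingers, y is the line along which they close (so a half turn about z gives the same grasp; the last joint's range is limited). The gripper opens to 85 mm and grips with 20 to 120 N. Pads are 22 mm wide; open, the fingers measure 114 mm over their backs; the gripper's body (76 mm by 85 mm) begins 54 mm behind the grasp point. The pads swing forward as they close: fully open they stand 13 mm farther back than shut.
Start: joints at [-1.19, 0.307, 1.506, -0, 1.328, -0.073], TCP at [0.253, -0.517, 0.214] pointing down, gripper open.
Joint ranges: [-3.12, 3.12], [-1.05, 2.28], [0.14, 2.33], [-1.42, 4.57], [0.1, 2.73], [-2.68, 2.68]. Speed limits (rad/s): [2.57, 2.57, 3.14, 3.14, 3.14, 3.14].

## Interface

Orientations are given as a unit quaternion [x, y, z, w].
In Python, from rig import * gives the robot as it stands.
- The arm moves only by the tool jog_arm, never from a script. Its argument "targets" is a list of rows, each a list of 3 entries, a list of its own where there are three numbers: the shift along the tool's x, y, z each as a share of 0.2 m, from -1 to 1, then the turn, a rotation vector about the tool's x, y, z each as a share of 45 degrees, from -1 to 1, then the closure, from -1 (fully open) to 1 (shut). A call has 1 to 12 rows; each row is the pose to reach, as a shift and turn from the pose commanded when the call began, along the tool's axes at that moment; what a row does not reach only later rows make up. A row lasts 1/12 s, in which the tool goes at most 41.7 mm and 7.16 degrees, less where a joint would pass 70% of its speed; a pose out of reach is approached as far as the arm can. A call with a number of a shift or a turn outside -1 to 1 is refused whole. A call with a gripper value outside its range is refused whole. The fingers move at their own pace and stop on an object; the grip force is fixed at half the most. Time passes only in rows, so rows that repeat a pose let the fingers close. It gives the time, the measured TCP pose, the force, the opening and the grip force at its end, in the units of the state.
- read_state(): the state, without advancing time (a new reading comes with each control period).
- snapshot(name): name is "scene" or "top" or "wrist"; returns a dict with "pixels" (400x640x3 uint8, red, green, blue), "fx", "fy", "cx", "cy" (pixels), "k1" (the pictures are not rectified: a ray, as slopes to the right and down, at radius r is drawn at 1 + k1 r^2 times it, then the intrinsics apply), "world_to_cam" (4x4, takes a point from world to camera coordinates); the wrist camera has in their place "tool_from_camera" (4x4, takes a point from camera to tool coordinates, whose origin is the TCP and whose axes are the flange's). Camera axes: x right, y up, looking along -z (the intrinsics and any distortion apply to the point x, -y, -z); pixel columns grow to the right and rows downward; lengths in m; the calibration is good to about 2 mm. A picture is of the moment at which its call begins: read the wrist's pose just before it. There is no depth.
- job_done(): hands the job in; it is judged then, once.
Trained networks look in the newest picture that a camera, given by its name, has taken for a name from the list of things; names that differ only in an ending like _2 or _b are one class to them, and where a whole thing is asked for, a point or a joint stands for the part that bears it (a point fixed in the world has none). Each returns a list of dicts, best first, with "p" (0 to 1); they miss things now and then, are a little off and sometimes report something else, mostly with a low value. They report only what shows in the picture. A call takes as long as a camera call.
- boxes_of(target, camera): "location" ([x, y, z] in m, in world coordinates, good to about 4 mm: the middle of the surface that is visible of it).
- outline_of(target, camera): "mask" (400x640 bool, what is visible of it).
The state is a dict: "time": time; "joint_positions": joint angles; "qd": joint speeds; "tau": joint torques, N m; "tcp_pos": TCP position; "tcp_rot": TCP orientation; "contact_force": force on the tool from outside, world axes, zero at the start; "torque": the same for the moment, N m; "width": finger opening in m; "grasp_force": force on a finger pad.
Only numpy, scipy, OpenCV 4.12 (cv2) and the standard library are available. Lean on these libraries where they do the work, as an engineer would, in place of code of your own. Each camera call takes 0.05 s, during which the arm holds its last target. There are 200 camera calls.

## Working session

There is one attempt and no reset: what is moved stays moved. The work goes in short steps, Python scripts to look and compute and a tool call to move; the robot and the scene stay as the last step left them, time stands still between calls to the robot, and variables do not carry over. Pictures are saved under pics/ and viewed, at most 10 in all, crops included, and the job is handed in when it is done.

Besides the shell and the picture viewer there is one more tool, called after "Call:" as name([rows], argument=value, ...), one row to a line, values as JSON. jog_arm: Moves the arm, as the interface text tells. Its arguments: {"type":"object","properties":{"targets":{"type":"array","items":{"type":"array"}}},"required":["targets"]}

```bash
mkdir -p pics; ls
python3 - <<'E'
from rig import *
import cv2
s=read_state();print({k:(v if not hasattr(v,'__len__') else [round(float(a),4) for a in v]) for k,v in s.items()})
for c in ["scene","top"]:
    d=snapshot(c);cv2.imwrite(f"pics/{c}0.png",cv2.cvtColor(d["pixels"],cv2.COLOR_RGB2BGR))
    for n in ["plunger_cap","plunger_top","lever_pivot","lever_grip","pin_rod","grease_pump","bush_tall","bearing_small","pinion","bush_short","filter_bowl","small_carton","blue_box","connector"]:
        print(c,n,[([round(float(a),3) for a in b["location"]],round(b["p"],2)) for b in boxes_of(n,c)][:2])
E
```

```text
pics
{'time': 0.0, 'joint_positions': [-1.1895, 0.3076, 1.5077, -0.0, 1.3284, -0.0735], 'qd': [0.0017, 0.0003, 0.0003, 0.0011, -0.0006, 0.0024], 'tau': [-0.001, -45.7561, -25.1917, -0.0003, 0.0133, 0.0], 'tcp_pos': [0.2523, -0.5159, 0.213], 'tcp_rot': [0.9743, 0.2254, -0.0002, -0.001], 'contact_force': [0.1323, -0.3993, -0.3269], 'torque': [0.0568, -0.0205, -0.0133], 'grasp_force': 0.0, 'width': 0.08547494749780778}
scene plunger_cap [([0.644, 0.178, 0.131], 0.5)]
scene plunger_top [([0.641, 0.175, 0.132], 0.68)]
scene lever_pivot [([0.573, 0.176, 0.038], 0.84)]
scene lever_grip [([0.568, 0.199, 0.087], 0.72)]
scene pin_rod []
scene grease_pump [([0.575, 0.177, 0.033], 0.96), ([0.644, 0.177, 0.131], 0.21)]
scene bush_tall [([0.441, -0.04, 0.044], 0.58)]
scene bearing_small [([0.377, 0.023, 0.015], 0.6)]
scene pinion [([0.475, 0.05, 0.018], 0.79)]
scene bush_short [([0.364, -0.056, 0.034], 0.83)]
scene filter_bowl [([0.738, 0.146, 0.065], 0.98), ([0.356, 0.408, 0.054], 0.17)]
scene small_carton [([0.334, -0.125, 0.041], 0.84)]
scene blue_box [([0.645, 0.179, 0.134], 0.72), ([0.331, -0
[... 177 characters left out ...]
t [([0.591, 0.16, 0.011], 0.86)]
top lever_grip [([0.571, 0.195, 0.09], 0.69), ([0.332, -0.149, 0.048], 0.34)]
top pin_rod []
top grease_pump [([0.59, 0.154, 0.007], 0.91)]
top bush_tall [([0.442, -0.054, 0.063], 0.59)]
top bearing_small [([0.591, 0.158, 0.011], 0.74), ([0.378, 0.03, 0.014], 0.66)]
top pinion [([0.481, 0.039, 0.021], 0.54), ([0.65, 0.171, 0.138], 0.21)]
top bush_short [([0.371, -0.076, 0.049], 0.47), ([0.571, 0.195, 0.087], 0.4)]
top filter_bowl [([0.741, 0.135, 0.067], 0.73)]
top small_carton [([0.331, -0.151, 0.052], 0.81), ([0.573, 0.195, 0.087], 0.63)]
top blue_box [([0.363, 0.388, 0.064], 0.7)]
top connector [([0.648, 0.168, 0.131], 0.58), ([0.388, 0.298, 0.023], 0.57)]
```

View pics/top0.png

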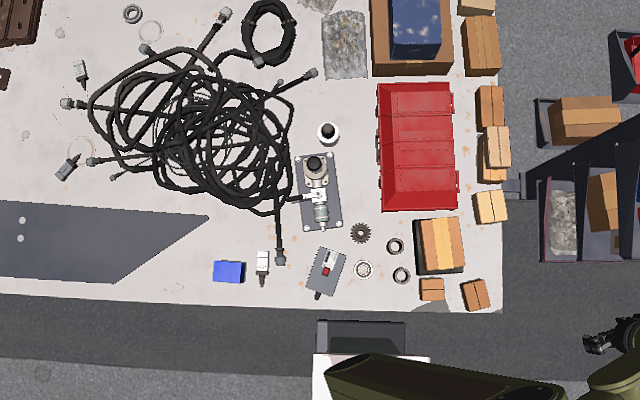

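View pics/scene0.png

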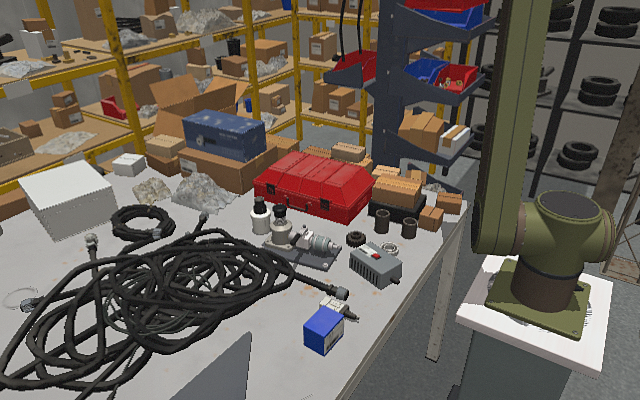

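The top view shows the lubricator at about (318,190): cap at (315,165), lever pointing left near (300,200), and indicator end down near (322,222). A hose lies close on its left. I'll zoom in to get the axis.

```bash
cat > h.py <<'E'
from rig import *
import numpy as np, cv2
def ray(d,u,v):
    p=np.array([(u-d["cx"])/d["fx"],(v-d["cy"])/d["fy"]]);q=p.copy()
    for _ in range(20): q=p/(1+d["k1"]*(q@q))
    return np.array([q[0],-q[1],-1.])
def onz(d,u,v,z,T=None):
    if T is None: T=np.linalg.inv(d["world_to_cam"])
    r=T[:3,:3]@ray(d,u,v);o=T[:3,3];return o+r*(z-o[2])/r[2]
E
python3 - <<'E'
from h import *
d=snapshot("top");im=cv2.cvtColor(d["pixels"],cv2.COLOR_RGB2BGR)
cv2.imwrite("pics/top1.png",cv2.resize(im[120:240,260:380],(600,600),interpolation=cv2.INTER_CUBIC))
np.savez("top.npz",**{k:d[k] for k in["fx","fy","cx","cy","k1","world_to_cam"]})
print(np.linalg.inv(d["world_to_cam"])[:3,3])
E
```

```text
[0.390719   0.09914567 1.40290193]
```

View pics/top1.png

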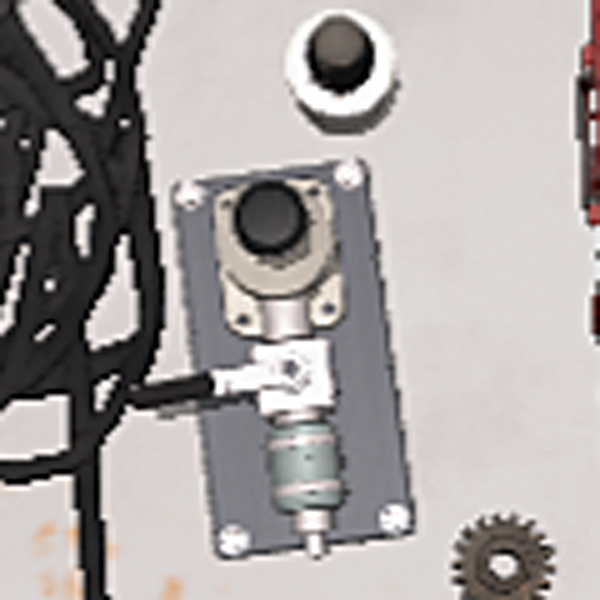

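The crop shows the foot corners at (175,182), (370,160), (412,535) and (218,558). The cap top is at (269,217), the pivot at (291,368), and the lever sleeve runs from (130,393) to (213,385).

Run:
```python
from h import *
d=dict(np.load("top.npz"))
f=lambda x,y,z: onz(d,260+x/5,120+y/5,z)
c=[f(*p,.012) for p in[(175,182),(370,160),(412,535),(218,558)]];m=np.mean(c,0)
a=(c[2]+c[3]-c[0]-c[1])/2;print("foot",m,np.linalg.norm(a),np.degrees(np.arctan2(a[1],a[0])),np.linalg.norm(c[1]-c[0]))
y=a[:2]/np.linalg.norm(a[:2])
print("expect cap",m[:2]-.055*y,"piv",m[:2]+.018*y,"pin2",m[:2]+.104*y)
print("cap",f(269,217,.135),"piv",f(291,368,.09),"grip",f(130,393,.088),f(213,385,.088),"pin",f(317,555,.046))
```

```text
foot [0.59369137 0.15710798 0.012     ] 0.21328054820435058 -171.85358987796337 0.11074072185610843
expect cap [0.64813637 0.16490165] piv [0.575873   0.15455732] pin2 [0.49074081 0.14237085]
cap [0.64780221 0.16674983 0.135     ] piv [0.57627659 0.15496295 0.09      ] grip [0.56109524 0.23958336 0.088     ] [0.56647291 0.19588633 0.088     ] pin [0.48121551 0.13971717 0.046     ]
```

```bash
cat >> h.py <<'E'
from scipy.spatial.transform import Rotation as R
def shares(targets):
    s=read_state();Rt=R.from_quat(s["tcp_rot"]);p=np.array(s["tcp_pos"])
    for t in targets: print("tgt",np.round(t,4),"share",np.round(Rt.inv().apply(np.array(t)-p)/.2,3))
E
python3 - <<'E'
from h import *
import rig
print([n for n in dir(rig) if n[0]!='_'],getattr(rig,"finger_overhang",None))
print(R.from_quat(read_state()["tcp_rot"]).as_matrix().round(3))
p=np.array(read_state()["tcp_pos"])
shares([(.615,.23,.29)])
E
```

```text
['IKError', 'boxes_of', 'finger_overhang', 'job_done', 'outline_of', 'read_state', 'snapshot'] 0.011
[[ 0.898  0.439 -0.   ]
 [ 0.439 -0.898  0.   ]
 [-0.    -0.    -1.   ]]
tgt [0.615 0.23  0.29 ] share [ 3.268 -2.557 -0.381]
```

Call:
jog_arm([
  [[0.4,-0.3,-0.38],[0,0,0],1],
  [[0.82,-0.64,-0.38],[0,0,0],1],
  [[0.82,-0.64,-0.38],[0,0,0],1],
  [[0.82,-0.64,-0.38],[0,0,0],1],
  [[0.82,-0.64,-0.38],[0,0,0],1],
  [[0.82,-0.64,-0.38],[0,0,0],1],
])

```text
time: 2.05
tcp_pos: [0.3453, -0.3255, 0.2918]
tcp_rot: [0.974, 0.227, 0.001, 0.0]
contact_force: [0.9, 0.4, 0.1]
width: 0.0124
grasp_force: 0.0
```

Call:
jog_arm([
  [[0.82,-0.64,0],[0,0,0],1],
  [[0.82,-0.64,0],[0,0,0],1],
  [[0.82,-0.64,0],[0,0,0],1],
  [[0.82,-0.64,0],[0,0,0],1],
  [[0.82,-0.64,0],[0,0,0],1],
  [[0.82,-0.64,0],[0,0,0],1],
])

```text
time: 2.55
tcp_pos: [0.4373, -0.1358, 0.2902]
tcp_rot: [0.973, 0.229, 0.002, -0.002]
contact_force: [0.6, -0.1, -0.1]
width: 0.0002
grasp_force: 0.0
```

Call:
jog_arm([
  [[0.82,-0.64,0],[0,0,0],1],
  [[0.82,-0.64,0],[0,0,0],1],
  [[0.82,-0.64,0],[0,0,0],1],
  [[0.82,-0.64,0],[0,0,0],1],
  [[0.82,-0.64,0],[0,0,0],1],
  [[0.82,-0.64,0],[0,0,0],1],
])

```text
time: 3.05
tcp_pos: [0.529, 0.0506, 0.2898]
tcp_rot: [0.974, 0.228, 0.002, -0.002]
contact_force: [-0.5, -0.0, 0.3]
width: 0.0001
grasp_force: 0.0
```

Call:
jog_arm([
  [[0.81,-0.64,0],[0,0,0],1],
  [[0.81,-0.64,0],[0,0,0],1],
  [[0.81,-0.64,0],[0,0,0],1],
  [[0.81,-0.64,0],[0,0,0],1],
  [[0.81,-0.64,0],[0,0,0],1],
  [[0.81,-0.64,0],[0,0,0],1],
  [[0.81,-0.64,0],[0,0,0],1],
  [[0.81,-0.64,0],[0,0,0],1],
])

```text
time: 3.72
tcp_pos: [0.6149, 0.2299, 0.2893]
tcp_rot: [0.974, 0.226, -0.001, 0.0]
contact_force: [0.4, 0.1, 0.3]
width: 0.0
grasp_force: 0.0
```

Run:
```python
from h import *
s=read_state();d=snapshot("wrist");im=cv2.cvtColor(d["pixels"],cv2.COLOR_RGB2BGR)
cv2.imwrite("pics/w1.png",im)
T=np.eye(4);T[:3,:3]=R.from_quat(s["tcp_rot"]).as_matrix();T[:3,3]=s["tcp_pos"];T=T@d["tool_from_camera"]
np.savez("w1.npz",T=T,**{k:d[k] for k in["fx","fy","cx","cy","k1"]})
for n in["plunger_top","lever_grip","lever_pivot","pin_rod"]: print(n,[(np.round(b["location"],3),round(b["p"],2)) for b in boxes_of(n,"wrist")][:2])
```

```text
plunger_top [(array([0.656, 0.167, 0.134]), 0.72)]
lever_grip [(array([0.654, 0.172, 0.134]), 0.72), (array([0.573, 0.19 , 0.092]), 0.7)]
lever_pivot [(array([0.612, 0.174, 0.022]), 0.87)]
pin_rod [(array([0.577, 0.195, 0.093]), 0.7), (array([0.652, 0.169, 0.134]), 0.38)]
```

View pics/w1.png

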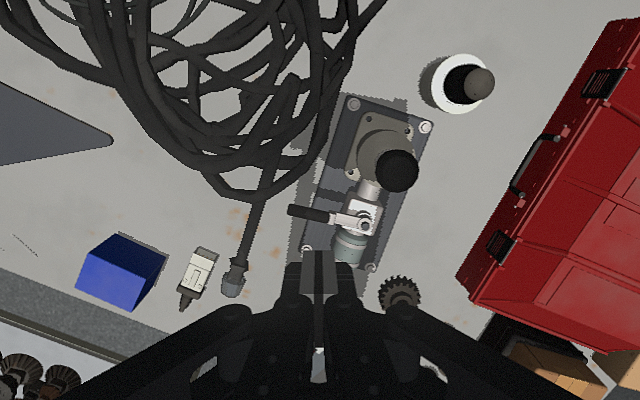

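The wrist view shows the cap top at (397,171), the pivot nut at (365,227), the sleeve from (289,209) to (333,216), and my closed fingertips at (319,252).

Run:
```python
from h import *
d=dict(np.load("w1.npz"));f=lambda u,v,z:onz(d,u,v,z,d["T"]).round(4)
print("cap",f(397,171,.135),"piv",f(365,227,.092),"grip",f(289,209,.088),f(333,216,.088))
P=np.array([.577,.156]);x0=np.radians(98.15)
Rt=R.from_quat(read_state()["tcp_rot"]).as_matrix()
# finger centre path behind the lever at joint angle a, radius r
W=[(.612,.222,.29),(.612,.222,.095)]
for a in np.linspace(-.15,1.45,9):
    u=np.array([np.cos(x0+a),np.sin(x0+a)]);n=np.array([u[1],-u[0]])
    l=Rt[:2,:2].T@n;h=.0065+.011*abs(l[0])+.0145*abs(l[1])
    c=P+.063*u+h*n;print(round(a,2),round(h,4));W.append((*c,.095))
shares(W)
```

```text
cap [0.6508 0.1689 0.135 ] piv [0.5779 0.156  0.092 ] grip [0.5593 0.2374 0.088 ] [0.5728 0.1917 0.088 ]
-0.15 0.0228
0.05 0.0209
0.25 0.0184
0.45 0.0194
0.65 0.0217
0.85 0.0234
1.05 0.0244
1.25 0.0247
1.45 0.0243
tgt [0.612 0.222 0.29 ] share [-0.029  0.026  0.002]
tgt [0.612 0.222 0.095] share [-0.029  0.026  0.977]
tgt [0.6003 0.2188 0.095 ] share [-0.089  0.015  0.977]
tgt [0.5854 0.2218 0.095 ] share [-0.149 -0.031  0.977]
tgt [0.5699 0.2212 0.095 ] share [-0.22  -0.063  0.977]
tgt [0.5579 0.2191 0.095 ] share [-0.279 -0.079  0.977]
tgt [0.5474 0.2157 0.095 ] share [-0.333 -0.087  0.977]
tgt [0.537 0.21  0.095] share [-0.392 -0.084  0.977]
tgt [0.5275 0.202  0.095 ] share [-0.453 -0.069  0.977]
tgt [0.5194 0.1915 0.095 ] share [-0.512 -0.04   0.977]
tgt [0.5135 0.1789 0.095 ] share [-0.566  0.004  0.977]
```

Call:
jog_arm([
  [[-0.03,0.026,0.2],[0,0,0],1],
  [[-0.03,0.026,0.4],[0,0,0],1],
  [[-0.03,0.026,0.6],[0,0,0],1],
  [[-0.03,0.026,0.75],[0,0,0],1],
  [[-0.03,0.026,0.87],[0,0,0],1],
  [[-0.03,0.026,0.98],[0,0,0],1],
  [[-0.03,0.026,0.98],[0,0,0],1],
  [[-0.03,0.026,0.98],[0,0,0],1],
])

```text
time: 4.63
tcp_pos: [0.6111, 0.2224, 0.0932]
tcp_rot: [0.974, 0.225, -0.001, 0.0]
contact_force: [0.1, 0.3, 0.5]
width: -0.0002
grasp_force: 0.0
```

Run:
```python
from h import *
s=read_state();print(s["tcp_pos"],s["contact_force"]);d=snapshot("wrist");im=cv2.cvtColor(d["pixels"],cv2.COLOR_RGB2BGR)
cv2.imwrite("pics/w2.png",im)
```

```text
[0.61110721 0.22238067 0.09320954] [0.11529195 0.2655056  0.48496534]
```

View pics/w2.png

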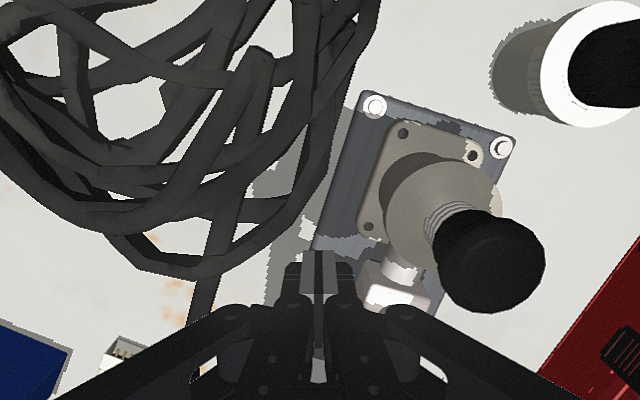

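Fingers stand on the far side of the lever, clear of the barrel and cap (cap at (490,262)). Next is the sweep.

Call:
jog_arm([
  [[-0.03,-0.005,0],[0,0,0],1],
  [[-0.06,-0.011,0],[0,0,0],1],
  [[-0.09,-0.034,0],[0,0,0],1],
  [[-0.12,-0.057,0],[0,0,0],1],
  [[-0.155,-0.075,0],[0,0,0],1],
  [[-0.19,-0.089,0],[0,0,0],1],
  [[-0.22,-0.098,0],[0,0,0],1],
  [[-0.25,-0.105,0],[0,0,0],1],
  [[-0.277,-0.11,0],[0,0,0],1],
  [[-0.303,-0.113,0],[0,0,0],1],
  [[-0.303,-0.113,0],[0,0,0],1],
])

```text
time: 5.6
tcp_pos: [0.5463, 0.2165, 0.0938]
tcp_rot: [0.974, 0.225, -0.001, 0.0]
contact_force: [-0.1, -0.1, 0.5]
width: -0.0002
grasp_force: 0.0
```

Run:
```python
from h import *
s=read_state();print(s["tcp_pos"],s["contact_force"]);d=snapshot("top");im=cv2.cvtColor(d["pixels"],cv2.COLOR_RGB2BGR)
cv2.imwrite("pics/t2.png",cv2.resize(im[120:240,260:380],(600,600),interpolation=cv2.INTER_CUBIC))
shares([(.537,.210,.093),(.5275,.202,.093),(.5194,.1915,.093),(.5135,.1789,.093)])
```

```text
[0.54627266 0.21652625 0.09376832] [-0.14686225 -0.08217467  0.45149938]
tgt [0.537 0.21  0.093] share [-0.06   0.008  0.004]
tgt [0.5275 0.202  0.093 ] share [-0.121  0.023  0.004]
tgt [0.5194 0.1915 0.093 ] share [-0.18   0.053  0.004]
tgt [0.5135 0.1789 0.093 ] share [-0.234  0.096  0.004]
```

View pics/t2.png

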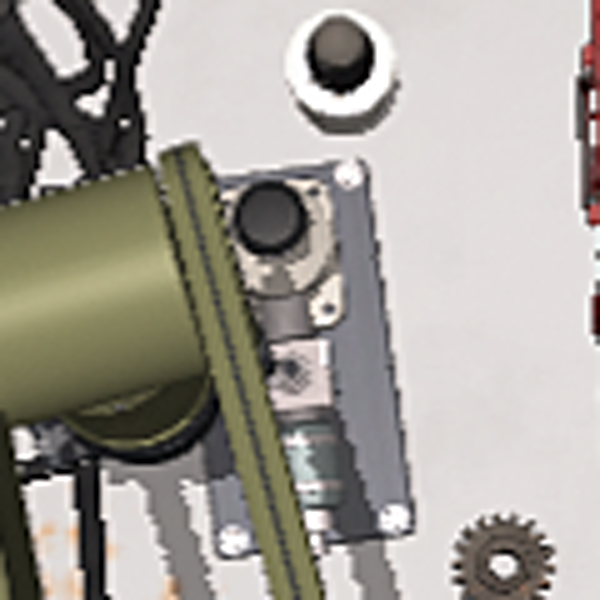

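The arm hides the lever, but its neck is no longer pointing left and the foot hasn't moved, so I'll continue.

Call:
jog_arm([
  [[-0.03,0.004,0],[0,0,0],1],
  [[-0.06,0.008,0],[0,0,0],1],
  [[-0.09,0.015,0],[0,0,0],1],
  [[-0.12,0.023,0],[0,0,0],1],
  [[-0.15,0.037,0],[0,0,0],1],
  [[-0.18,0.053,0],[0,0,0],1],
  [[-0.207,0.073,0],[0,0,0],1],
  [[-0.234,0.096,0],[0,0,0],1],
  [[-0.234,0.096,0],[0,0,0],1],
  [[-0.234,0.096,0],[0,0,0],1],
])

```text
time: 6.48
tcp_pos: [0.5141, 0.1788, 0.094]
tcp_rot: [0.974, 0.225, 0.0, -0.0]
contact_force: [-0.1, -0.4, -0.2]
width: 0.0001
grasp_force: 0.0
```

Run:
```python
from h import *
shares([(.50,.25,.095),(.50,.25,.29)])
```

```text
tgt [0.5   0.25  0.095] share [ 0.093 -0.351 -0.005]
tgt [0.5  0.25 0.29] share [ 0.093 -0.351 -0.98 ]
```

Call:
jog_arm([
  [[0.03,-0.12,0],[0,0,0],1],
  [[0.03,-0.12,-0.2],[0,0,0],1],
  [[0.03,-0.12,-0.4],[0,0,0],1],
  [[0.03,-0.12,-0.6],[0,0,0],1],
  [[0.03,-0.12,-0.7],[0,0,0],1],
  [[0.03,-0.12,-0.7],[0,0,0],1],
  [[0.03,-0.12,-0.7],[0,0,0],1],
])

```text
time: 7.07
tcp_pos: [0.5102, 0.2041, 0.2357]
tcp_rot: [0.974, 0.226, 0.002, -0.0]
contact_force: [0.1, -0.5, -0.5]
width: -0.0
grasp_force: 0.0
```

Run:
```python
from h import *
s=read_state();print(s["tcp_pos"]);d=snapshot("wrist");im=cv2.cvtColor(d["pixels"],cv2.COLOR_RGB2BGR)
cv2.imwrite("pics/w3.png",im)
T=np.eye(4);T[:3,:3]=R.from_quat(s["tcp_rot"]).as_matrix();T[:3,3]=s["tcp_pos"];T=T@d["tool_from_camera"]
np.savez("w3.npz",T=T,**{k:d[k] for k in["fx","fy","cx","cy","k1"]})
t=snapshot("top");im=cv2.cvtColor(t["pixels"],cv2.COLOR_RGB2BGR)
cv2.imwrite("pics/t3.png",np.hstack([cv2.resize(im[120:240,260:380],(400,400),interpolation=cv2.INTER_CUBIC),cv2.resize(cv2.cvtColor(snapshot("scene")["pixels"],cv2.COLOR_RGB2BGR)[190:290,240:340],(400,400),interpolation=cv2.INTER_CUBIC)]))
```

```text
[0.51020766 0.20407672 0.2356544 ]
```

View pics/t3.png

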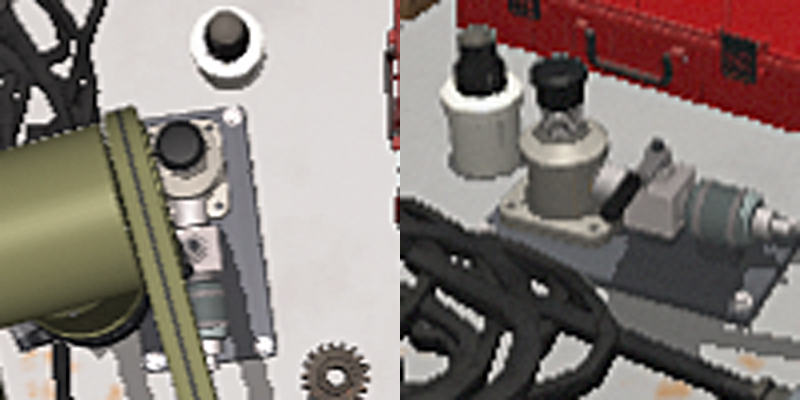

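The scene crop (right half) shows the lever still pointing toward the camera, from (655,155) to (610,215), so it seems the sweep missed it. I'll check where the fingertips really are.

Run:
```python
from h import *
d=snapshot("wrist");C=np.linalg.inv(d["tool_from_camera"]);print(np.round(d["tool_from_camera"],3))
for z in(-.02,-.01,-.002,.011,.024):
    for x,y in((0,0),(.011,0),(-.011,0)):
        p=C@[x,y,z,1];q=np.array([p[0],-p[1]])/-p[2];q*=1+d["k1"]*(q@q);print(z,x,(q*[d["fx"],d["fy"]]+[d["cx"],d["cy"]]).round(0))
```

```text
[[-0.     0.954  0.3    0.077]
 [ 1.     0.    -0.001 -0.   ]
 [-0.001  0.3   -0.954 -0.16 ]
 [ 0.     0.     0.     1.   ]]
-0.02 0 [319. 272.]
-0.02 0.011 [319. 249.]
-0.02 -0.011 [319. 294.]
-0.01 0 [319. 261.]
-0.01 0.011 [319. 239.]
-0.01 -0.011 [319. 282.]
-0.002 0 [319. 254.]
-0.002 0.011 [319. 233.]
-0.002 -0.011 [319. 274.]
0.011 0 [319. 243.]
0.011 0.011 [319. 223.]
0.011 -0.011 [319. 262.]
0.024 0 [319. 233.]
0.024 0.011 [319. 214.]
0.024 -0.011 [319. 251.]
```

View pics/w3.png

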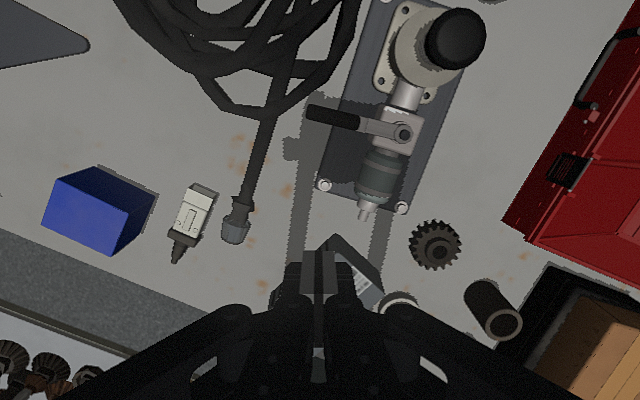

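The wrist view confirms the lever is still shut: sleeve from (307,112) to (358,124), pivot at (402,132). The image puts the fingertips at row 250, higher than I assumed. I'll calibrate the fingertip height by touching the cap, which only idles while shut.

Run:
```python
from h import *
shares([(.649,.168,.235),(.649,.168,.155)])
```

```text
tgt [0.649 0.168 0.235] share [ 0.557  0.468 -0.017]
tgt [0.649 0.168 0.155] share [0.559 0.468 0.383]
```

Call:
jog_arm([
  [[0.28,0.23,0],[0,0,0],1],
  [[0.56,0.47,0],[0,0,0],1],
  [[0.56,0.47,0],[0,0,0],1],
  [[0.56,0.47,0],[0,0,0],1],
  [[0.56,0.47,0],[0,0,0],1],
  [[0.56,0.47,0.15],[0,0,0],1],
  [[0.56,0.47,0.3],[0,0,0],1],
  [[0.56,0.47,0.36],[0,0,0],1],
  [[0.56,0.47,0.38],[0,0,0],1],
  [[0.56,0.47,0.38],[0,0,0],1],
])

```text
time: 8.1
tcp_pos: [0.6491, 0.1682, 0.156]
tcp_rot: [0.974, 0.226, -0.002, -0.0]
contact_force: [-0.1, 0.9, -0.5]
width: -0.0001
grasp_force: 0.0
```

Call:
jog_arm([
  [[0,0,0.02],[0,0,0],1],
  [[0,0,0.04],[0,0,0],1],
  [[0,0,0.05],[0,0,0],1],
  [[0,0,0.05],[0,0,0],1],
])

```text
time: 8.43
tcp_pos: [0.651, 0.1683, 0.1485]
tcp_rot: [0.974, 0.226, 0.0, 0.0]
contact_force: [0.0, -0.2, -0.0]
width: -0.0
grasp_force: 0.0
```

Call:
jog_arm([
  [[0,0,0.02],[0,0,0],1],
  [[0,0,0.025],[0,0,0],1],
  [[0,0,0.025],[0,0,0],1],
])

```text
time: 8.68
tcp_pos: [0.6506, 0.1682, 0.1427]
tcp_rot: [0.974, 0.225, -0.0, -0.0]
contact_force: [-0.3, 0.3, 1.2]
width: 0.0
grasp_force: 0.0
```

Call:
jog_arm([
  [[0,0,0.02],[0,0,0],1],
  [[0,0,0.02],[0,0,0],1],
  [[0,0,0.02],[0,0,0],1],
])

```text
time: 8.93
tcp_pos: [0.6506, 0.1681, 0.1385]
tcp_rot: [0.974, 0.225, -0.0, -0.0]
contact_force: [-0.3, -0.5, -0.3]
width: 0.0002
grasp_force: 0.0
```

Call:
jog_arm([
  [[0,0,0.02],[0,0,0],1],
  [[0,0,0.02],[0,0,0],1],
  [[0,0,0.02],[0,0,0],1],
])

```text
time: 9.18
tcp_pos: [0.6506, 0.1681, 0.1345]
tcp_rot: [0.974, 0.225, -0.0, -0.0]
contact_force: [-0.4, -0.6, 0.1]
width: -0.0004
grasp_force: 0.0
```

Call:
jog_arm([
  [[0,0,0.02],[0,0,0],1],
  [[0,0,0.02],[0,0,0],1],
  [[0,0,0.02],[0,0,0],1],
])

```text
time: 9.43
tcp_pos: [0.6506, 0.1681, 0.1305]
tcp_rot: [0.974, 0.225, -0.0, -0.0]
contact_force: [-0.3, -0.1, -0.1]
width: 0.0001
grasp_force: 0.0
```

Call:
jog_arm([
  [[0,0,0.02],[0,0,0],1],
  [[0,0,0.02],[0,0,0],1],
  [[0,0,0.02],[0,0,0],1],
])

```text
time: 9.68
tcp_pos: [0.6506, 0.1682, 0.1266]
tcp_rot: [0.974, 0.225, -0.0, -0.0]
contact_force: [-0.7, -1.0, 0.5]
width: -0.0002
grasp_force: 0.0
```

Call:
jog_arm([
  [[0,0,0.02],[0,0,0],1],
  [[0,0,0.02],[0,0,0],1],
  [[0,0,0.02],[0,0,0],1],
])

```text
time: 9.93
tcp_pos: [0.6506, 0.1681, 0.1225]
tcp_rot: [0.974, 0.225, -0.0, -0.0]
contact_force: [-0.3, -0.3, -0.1]
width: -0.0002
grasp_force: 0.0
```

Call:
jog_arm([
  [[0,0,0.02],[0,0,0],1],
  [[0,0,0.02],[0,0,0],1],
  [[0,0,0.02],[0,0,0],1],
])

```text
time: 10.18
tcp_pos: [0.6506, 0.1681, 0.1185]
tcp_rot: [0.974, 0.225, -0.0, -0.0]
contact_force: [0.0, 0.0, 0.3]
width: -0.0001
grasp_force: 0.0
```

Call:
jog_arm([
  [[0,0,0.02],[0,0,0],1],
  [[0,0,0.02],[0,0,0],1],
  [[0,0,0.02],[0,0,0],1],
])

```text
time: 10.43
tcp_pos: [0.6512, 0.1683, 0.1155]
tcp_rot: [0.974, 0.225, 0.0, 0.0]
contact_force: [-0.4, 0.2, 5.0]
width: 0.0002
grasp_force: 2.3
```

Contact came at TCP z≈0.117, so the shut fingertips sit about 18 mm behind the TCP. That's why the sweep passed over the lever. I'll redo it lower, with TCP z≈0.067.

Call:
jog_arm([
  [[0,0,-0.1],[0,0,0],1],
  [[0,0,-0.3],[0,0,0],1],
  [[0,0,-0.4],[0,0,0],1],
  [[0,0,-0.4],[0,0,0],1],
])

```text
time: 10.77
tcp_pos: [0.6545, 0.1689, 0.2009]
tcp_rot: [0.974, 0.225, 0.005, 0.0]
contact_force: [1.1, 0.6, 0.4]
width: -0.0001
grasp_force: 0.0
```

Run:
```python
from h import *
P=np.array([.577,.156]);x0=np.radians(98.15)
Rt=R.from_quat(read_state()["tcp_rot"]).as_matrix()
print(read_state()["tcp_pos"],read_state()["contact_force"])
W=[(.608,.232,.195),(.608,.232,.067)]
for a in np.linspace(-.15,1.45,9):
    u=np.array([np.cos(x0+a),np.sin(x0+a)]);n=np.array([u[1],-u[0]])
    l=Rt[:2,:2].T@n;h=.0065+.011*abs(l[0])+.0145*abs(l[1])
    W.append((*(P+.068*u+h*n),.067))
shares(W)
```

```text
[0.65445801 0.16894969 0.20085283] [1.08707917 0.5860754  0.41234924]
tgt [0.608 0.232 0.195] share [-0.07  -0.385  0.027]
tgt [0.608 0.232 0.067] share [-0.077 -0.387  0.667]
tgt [0.6003 0.2238 0.067 ] share [-0.129 -0.367  0.667]
tgt [0.5845 0.2267 0.067 ] share [-0.194 -0.415  0.666]
tgt [0.568  0.2259 0.067 ] share [-0.27  -0.447  0.665]
tgt [0.5551 0.2232 0.067 ] share [-0.334 -0.464  0.665]
tgt [0.5438 0.2192 0.067 ] share [-0.393 -0.471  0.664]
tgt [0.5328 0.2128 0.067 ] share [-0.457 -0.466  0.663]
tgt [0.5228 0.2038 0.067 ] share [-0.522 -0.447  0.663]
tgt [0.5145 0.1924 0.067 ] share [-0.584 -0.415  0.662]
tgt [0.5085 0.1788 0.067 ] share [-0.641 -0.367  0.662]
```

Call:
jog_arm([
  [[-0.03,-0.2,0],[0,0,0],1],
  [[-0.05,-0.39,0],[0,0,0],1],
  [[-0.05,-0.39,0],[0,0,0],1],
  [[-0.05,-0.39,0],[0,0,0],1],
  [[-0.05,-0.39,0.15],[0,0,0],1],
  [[-0.05,-0.39,0.3],[0,0,0],1],
  [[-0.05,-0.39,0.45],[0,0,0],1],
  [[-0.05,-0.39,0.55],[0,0,0],1],
  [[-0.05,-0.39,0.64],[0,0,0],1],
  [[-0.05,-0.39,0.64],[0,0,0],1],
  [[-0.05,-0.39,0.64],[0,0,0],1],
])

```text
time: 11.68
tcp_pos: [0.607, 0.2326, 0.0652]
tcp_rot: [0.974, 0.225, -0.002, 0.0]
contact_force: [0.6, -0.4, -0.3]
width: 0.0002
grasp_force: 0.0
```

Run:
```python
from h import *
print(read_state()["tcp_pos"],read_state()["contact_force"])
shares([(.6003,.2238,.067),(.5845,.2267,.067),(.568,.2259,.067),(.5551,.2232,.067),(.5438,.2192,.067),(.5328,.2128,.067),(.5228,.2038,.067),(.5145,.1924,.067),(.5085,.1788,.067)])
```

```text
[0.60697126 0.2326233  0.06524751] [ 0.57918974 -0.44759453 -0.32628731]
tgt [0.6003 0.2238 0.067 ] share [-0.049  0.025 -0.009]
tgt [0.5845 0.2267 0.067 ] share [-0.114 -0.023 -0.008]
tgt [0.568  0.2259 0.067 ] share [-0.19  -0.055 -0.008]
tgt [0.5551 0.2232 0.067 ] share [-0.254 -0.071 -0.008]
tgt [0.5438 0.2192 0.067 ] share [-0.313 -0.078 -0.008]
tgt [0.5328 0.2128 0.067 ] share [-0.377 -0.074 -0.007]
tgt [0.5228 0.2038 0.067 ] share [-0.441 -0.055 -0.007]
tgt [0.5145 0.1924 0.067 ] share [-0.504 -0.022 -0.007]
tgt [0.5085 0.1788 0.067 ] share [-0.561  0.026 -0.007]
```

Call:
jog_arm([
  [[-0.05,0,0],[0,0,0],1],
  [[-0.085,-0.012,0],[0,0,0],1],
  [[-0.114,-0.023,0],[0,0,0],1],
  [[-0.15,-0.04,0],[0,0,0],1],
  [[-0.19,-0.055,0],[0,0,0],1],
  [[-0.222,-0.064,0],[0,0,0],1],
  [[-0.254,-0.071,0],[0,0,0],1],
  [[-0.284,-0.076,0],[0,0,0],1],
  [[-0.313,-0.078,0],[0,0,0],1],
  [[-0.313,-0.078,0],[0,0,0],1],
])

```text
time: 12.52
tcp_pos: [0.5426, 0.2199, 0.0668]
tcp_rot: [0.974, 0.225, -0.001, 0.0]
contact_force: [0.6, -0.5, 0.1]
width: -0.0003
grasp_force: 0.0
```

Run:
```python
from h import *
print(read_state()["tcp_pos"],read_state()["contact_force"])
shares([(.5438,.2192,.065),(.5328,.2128,.065),(.5228,.2038,.065),(.5145,.1924,.065),(.5085,.1788,.065)])
im=cv2.cvtColor(snapshot("scene")["pixels"],cv2.COLOR_RGB2BGR)[180:290,230:350]
cv2.imwrite("pics/s4.png",cv2.resize(im,(600,550),interpolation=cv2.INTER_CUBIC))
```

```text
[0.54264804 0.21989397 0.06682092] [ 0.59074636 -0.51634828  0.08575064]
tgt [0.5438 0.2192 0.065 ] share [0.004 0.006 0.009]
tgt [0.5328 0.2128 0.065 ] share [-0.06   0.01   0.009]
tgt [0.5228 0.2038 0.065 ] share [-0.124  0.029  0.009]
tgt [0.5145 0.1924 0.065 ] share [-0.187  0.062  0.009]
tgt [0.5085 0.1788 0.065 ] share [-0.244  0.11   0.01 ]
```

View pics/s4.png

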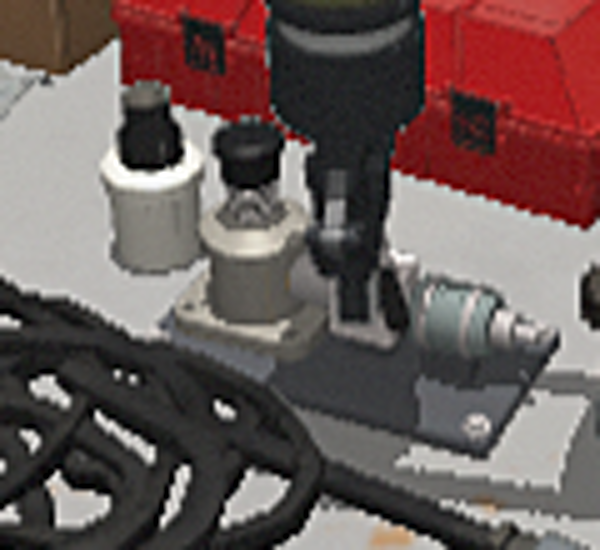

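The lever grip now sits ahead of the finger at (395,295), so it is turning. I'll finish the sweep, then back off and rise for a look.

Call:
jog_arm([
  [[-0.03,0.004,0.005],[0,0,0],1],
  [[-0.06,0.01,0.01],[0,0,0],1],
  [[-0.09,0.018,0.01],[0,0,0],1],
  [[-0.124,0.029,0.01],[0,0,0],1],
  [[-0.155,0.044,0.01],[0,0,0],1],
  [[-0.187,0.062,0.01],[0,0,0],1],
  [[-0.215,0.085,0.01],[0,0,0],1],
  [[-0.244,0.11,0.01],[0,0,0],1],
  [[-0.244,0.11,0.01],[0,0,0],1],
  [[-0.244,0.11,0.01],[0,0,0],1],
])

```text
time: 13.4
tcp_pos: [0.5097, 0.1784, 0.0648]
tcp_rot: [0.974, 0.225, -0.001, 0.0]
contact_force: [-0.0, -0.6, 0.5]
width: 0.0
grasp_force: 0.0
```

Call:
jog_arm([
  [[0.03,-0.12,0],[0,0,0],1],
  [[0.03,-0.15,-0.2],[0,0,0],1],
  [[0.03,-0.15,-0.4],[0,0,0],1],
  [[0.03,-0.15,-0.6],[0,0,0],1],
  [[0.03,-0.15,-0.7],[0,0,0],1],
  [[0.03,-0.15,-0.7],[0,0,0],1],
  [[0.03,-0.15,-0.7],[0,0,0],1],
])

```text
time: 13.98
tcp_pos: [0.5034, 0.2092, 0.2064]
tcp_rot: [0.974, 0.226, 0.002, -0.0]
contact_force: [-1.0, -1.1, -0.0]
width: 0.0001
grasp_force: 0.0
```

Run:
```python
from h import *
s=read_state();d=snapshot("wrist");cv2.imwrite("pics/w5.png",cv2.cvtColor(d["pixels"],cv2.COLOR_RGB2BGR))
T=np.eye(4);T[:3,:3]=R.from_quat(s["tcp_rot"]).as_matrix();T[:3,3]=s["tcp_pos"];T=T@d["tool_from_camera"]
np.savez("w5.npz",T=T,**{k:d[k] for k in["fx","fy","cx","cy","k1"]})
shares([(.649,.168,.195),(.649,.168,.125)])
```

```text
tgt [0.649 0.168 0.195] share [0.57  0.506 0.048]
tgt [0.649 0.168 0.125] share [0.57  0.506 0.398]
```

View pics/w5.png

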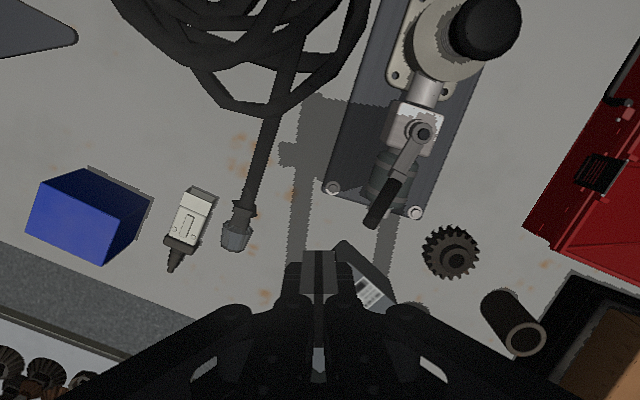

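The lever now lies over the cylinder: pivot at (420,131), sleeve running from (396,180) to (372,222), foot screws at (332,187) and (414,211). I'll compute the angle.

Run:
```python
from h import *
d=dict(np.load("w5.npz"));f=lambda u,v,z:onz(d,u,v,z,d["T"])
p,e,m=f(420,131,.092),f(373,222,.088),f(396,180,.088)
s1,s2=f(332,187,.014),f(414,211,.014)
a=lambda v:np.degrees(np.arctan2(v[1],v[0]))
print(p,e,a(e-p),a(m-p),a(e-m),"x axis",a(s1-s2),np.linalg.norm(e-p))
print(np.radians((a(e-p)-a(s1-s2))%360))
```

```text
[0.57860311 0.16020464 0.092     ] [0.49717022 0.15566198 0.088     ] -176.80711429026886 -174.70204724992323 -179.03559201606384 x axis 99.24414489442354 0.08165752867107663
1.4651819301304663
```

Lever is at about 1.45 rad, above the 1.35 needed. Now over to the cap.

Call:
jog_arm([
  [[0.28,0.25,0],[0,0,0],1],
  [[0.56,0.5,0],[0,0,0],1],
  [[0.57,0.506,0],[0,0,0],1],
  [[0.57,0.506,0],[0,0,0],1],
  [[0.57,0.506,0.1],[0,0,0],1],
  [[0.57,0.506,0.25],[0,0,0],1],
  [[0.57,0.506,0.35],[0,0,0],1],
  [[0.57,0.506,0.38],[0,0,0],1],
  [[0.57,0.506,0.38],[0,0,0],1],
  [[0.57,0.506,0.38],[0,0,0],1],
])

```text
time: 14.87
tcp_pos: [0.6488, 0.1679, 0.1278]
tcp_rot: [0.974, 0.225, -0.001, -0.0]
contact_force: [-0.0, 0.8, -0.2]
width: -0.0001
grasp_force: 0.0
```

Call:
jog_arm([
  [[0,0,0.05],[0,0,0],1],
  [[0,0,0.1],[0,0,0],1],
  [[0,0,0.14],[0,0,0],1],
  [[0,0,0.15],[0,0,0],1],
  [[0,0,0.15],[0,0,0],1],
  [[0,0,0.15],[0,0,0],1],
])

```text
time: 15.37
tcp_pos: [0.6518, 0.1685, 0.1016]
tcp_rot: [0.974, 0.226, 0.003, 0.0]
contact_force: [0.2, 0.1, 8.7]
width: 0.0001
grasp_force: 4.4
```

Call:
jog_arm([
  [[0,0,0.02],[0,0,0],1],
  [[0,0,0.03],[0,0,0],1],
  [[0,0,0.03],[0,0,0],1],
])

```text
time: 15.62
tcp_pos: [0.6519, 0.1686, 0.0974]
tcp_rot: [0.974, 0.226, 0.004, 0.0]
contact_force: [-3.0, -0.3, 16.1]
width: 0.0001
grasp_force: 8.0
```

Call:
jog_arm([
  [[0,0,0.01],[0,0,0],1],
  [[0,0,0.02],[0,0,0],1],
  [[0,0,0.02],[0,0,0],1],
])

```text
time: 15.87
tcp_pos: [0.6521, 0.1686, 0.0972]
tcp_rot: [0.974, 0.226, 0.005, 0.0]
contact_force: [-7.8, -2.3, 33.9]
width: 0.0002
grasp_force: 16.8
```

Call:
jog_arm([
  [[0,0,-0.1],[0,0,0],1],
  [[0,0,-0.2],[0,0,0],1],
  [[0,0,-0.2],[0,0,0],1],
  [[0,0,-0.2],[0,0,0],1],
  [[0,0,-0.12],[0,0,0],1],
  [[0,0,-0.05],[0,0,0],1],
  [[0,0,-0.015],[0,0,0],1],
  [[0,0,-0.015],[0,0,0],1],
])

```text
time: 16.53
tcp_pos: [0.6518, 0.1685, 0.0972]
tcp_rot: [0.974, 0.226, 0.004, 0.0]
contact_force: [-5.0, -1.7, 29.8]
width: 0.0001
grasp_force: 14.9
```

Call:
jog_arm([
  [[0,0,-0.1],[0,0,0],1],
  [[0,0,-0.185],[0,0,0],1],
  [[0,0,-0.185],[0,0,0],1],
  [[0,0,-0.185],[0,0,0],1],
])

```text
time: 16.87
tcp_pos: [0.6493, 0.168, 0.1284]
tcp_rot: [0.974, 0.225, 0.0, -0.0]
contact_force: [0.6, -0.1, -0.5]
width: -0.0001
grasp_force: 0.0
```

Two strokes done, and the cycle reaches bottom and returns. Four more follow, each starting and ending at the top.

Call:
jog_arm([
  [[0,0,0.08],[0,0,0],1],
  [[0,0,0.14],[0,0,0],1],
  [[0,0,0.183],[0,0,0],1],
  [[0,0,0.183],[0,0,0],1],
  [[0,0,0.08],[0,0,0],1],
  [[0,0,0],[0,0,0],1],
  [[0,0,0],[0,0,0],1],
  [[0,0,0],[0,0,0],1],
])

```text
time: 17.53
tcp_pos: [0.6486, 0.1678, 0.1274]
tcp_rot: [0.974, 0.225, -0.001, -0.0]
contact_force: [-0.2, 0.1, -0.3]
width: 0.0003
grasp_force: 0.0
```

Call:
jog_arm([
  [[0,0,0.08],[0,0,0],1],
  [[0,0,0.14],[0,0,0],1],
  [[0,0,0.183],[0,0,0],1],
  [[0,0,0.183],[0,0,0],1],
  [[0,0,0.08],[0,0,0],1],
  [[0,0,0],[0,0,0],1],
  [[0,0,0],[0,0,0],1],
  [[0,0,0],[0,0,0],1],
])

```text
time: 18.2
tcp_pos: [0.6484, 0.1677, 0.1271]
tcp_rot: [0.974, 0.225, -0.001, -0.0]
contact_force: [-0.5, -0.1, -0.3]
width: 0.0001
grasp_force: 0.0
```

Call:
jog_arm([
  [[0,0,0.08],[0,0,0],1],
  [[0,0,0.14],[0,0,0],1],
  [[0,0,0.183],[0,0,0],1],
  [[0,0,0.183],[0,0,0],1],
  [[0,0,0.08],[0,0,0],1],
  [[0,0,0],[0,0,0],1],
  [[0,0,0],[0,0,0],1],
  [[0,0,0],[0,0,0],1],
])

```text
time: 18.87
tcp_pos: [0.6484, 0.1677, 0.1269]
tcp_rot: [0.974, 0.225, -0.001, -0.0]
contact_force: [-0.1, 0.6, -0.7]
width: 0.0001
grasp_force: 0.0
```

Call:
jog_arm([
  [[0,0,0.08],[0,0,0],1],
  [[0,0,0.14],[0,0,0],1],
  [[0,0,0.183],[0,0,0],1],
  [[0,0,0.183],[0,0,0],1],
  [[0,0,0.183],[0,0,0],1],
])

```text
time: 19.28
tcp_pos: [0.6504, 0.1681, 0.0971]
tcp_rot: [0.974, 0.226, 0.002, 0.0]
contact_force: [-7.3, -1.5, 36.0]
width: 0.0003
grasp_force: 18.2
```

Call:
jog_arm([
  [[0,0,-0.1],[0,0,0],1],
  [[0,0,-0.183],[0,0,0],1],
  [[0,0,-0.183],[0,0,0],1],
  [[0,0,-0.183],[0,0,0],1],
])

```text
time: 19.62
tcp_pos: [0.6484, 0.1677, 0.1269]
tcp_rot: [0.974, 0.225, -0.001, -0.0]
contact_force: [-0.0, -0.1, 0.4]
width: -0.0003
grasp_force: 0.0
```

Call:
jog_arm([
  [[0,0,0.08],[0,0,0],1],
  [[0,0,0.14],[0,0,0],1],
  [[0,0,0.183],[0,0,0],1],
  [[0,0,0.183],[0,0,0],1],
  [[0,0,0.08],[0,0,0],1],
  [[0,0,0],[0,0,0],1],
  [[0,0,0],[0,0,0],1],
  [[0,0,0],[0,0,0],1],
])

```text
time: 20.28
tcp_pos: [0.6483, 0.1677, 0.1268]
tcp_rot: [0.974, 0.225, -0.001, -0.0]
contact_force: [0.0, 0.4, 0.1]
width: -0.0003
grasp_force: 0.0
```

Call:
jog_arm([
  [[0,0,0.08],[0,0,0],1],
  [[0,0,0.14],[0,0,0],1],
  [[0,0,0.183],[0,0,0],1],
  [[0,0,0.183],[0,0,0],1],
  [[0,0,0.08],[0,0,0],1],
  [[0,0,0],[0,0,0],1],
  [[0,0,-0.3],[0,0,0],1],
  [[-0.3,-0.9,-0.6],[0,0,0],1],
  [[-0.3,-0.9,-0.6],[0,0,0],1],
  [[-0.3,-0.9,-0.6],[0,0,0],1],
  [[-0.3,-0.9,-0.6],[0,0,0],1],
  [[-0.3,-0.9,-0.6],[0,0,0],1],
])

```text
time: 21.28
tcp_pos: [0.5134, 0.3036, 0.2459]
tcp_rot: [0.974, 0.225, -0.003, 0.001]
contact_force: [0.7, 0.0, -0.1]
width: -0.0003
grasp_force: 0.0
```

Run:
```python
from h import *
s=read_state();print(s["tcp_pos"],s["contact_force"])
def up(im,b): return cv2.resize(cv2.cvtColor(im,cv2.COLOR_RGB2BGR)[b[0]:b[1],b[2]:b[3]],(400,400),interpolation=cv2.INTER_CUBIC)
cv2.imwrite("pics/f6.png",np.hstack([up(snapshot("top")["pixels"],(140,240,270,370)),up(snapshot("scene")["pixels"],(190,290,250,350))]))
```

```text
[0.51340413 0.30363864 0.24585525] [ 0.67329667  0.00430641 -0.08405787]
```

View pics/f6.png

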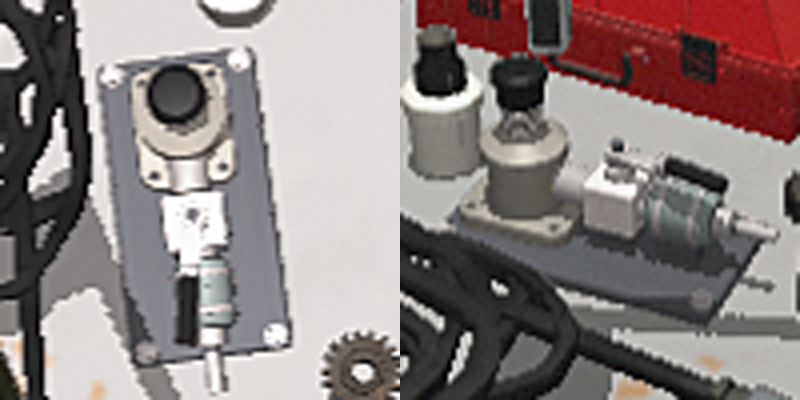

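The pin stands well out, the cap is up, and the foot hasn't moved. The lever lies over the cylinder, with the sleeve centre at (187,310) and the pivot at (193,213) in the left crop. I'll check the lever and pin numerically.

Run:
```python
from h import *
d=dict(np.load("top.npz"));f=lambda x,y,z:onz(d,270+x/4,140+y/4,z)
c=[f(*p,.012) for p in[(98,70),(252,48),(293,340),(140,366)]];m=np.mean(c,0);a=c[2]+c[3]-c[0]-c[1]
A=lambda v:np.degrees(np.arctan2(v[1],v[0]));y=a[:2]/np.linalg.norm(a[:2])
print("foot",m,A(a),"pin out of nut",(f(216,393,.05)[:2]-m[:2])@y-.102)
piv=np.array([*(m[:2]+.018*y),0])
im=snapshot("top")["pixels"][140:240,270:370].astype(int)
# sleeve pixels: dark in window
M=np.zeros((100,100),bool);M[66:90,42:50]=(im[66:90,42:50].max(2)<45);v,u=np.nonzero(M);print(len(u))
q=np.array([onz(d,270+x,140+yy,.09)[:2] for x,yy in zip(u,v)]);k=q.mean(0)
w=np.linalg.svd(q-k)[2][0]
print("sleeve",k,"from piv",A(k-piv[:2]),np.linalg.norm(k-piv[:2]),"dir",A(w))
print("joint",np.radians((A(k-piv[:2])-A(a)+90)%360),np.radians((A(w)-A(a)+90)%180))
```

```text
foot [0.59436825 0.15661801 0.012     ] -170.29580370185238 pin out of nut 0.032146750375756775
45
sleeve [0.51243328 0.15748147] from piv 176.5254463829191 0.06431073702172535 dir -178.28514770649107
joint 1.340783749477235 1.4313559688394821
```

Pin reads 32 mm out of the nut, so it is fully out. My lever estimates spread from 1.34 to 1.47 rad, so I'll nudge it about 4 mm further toward its stop for margin.

Run:
```python
from h import *
shares([(.509,.215,.2459),(.509,.215,.066),(.509,.1785,.066),(.509,.1735,.066)])
```

```text
tgt [0.509  0.215  0.2459] share [-0.221  0.392  0.007]
tgt [0.509 0.215 0.066] share [-0.219  0.392  0.906]
tgt [0.509  0.1785 0.066 ] share [-0.3    0.556  0.906]
tgt [0.509  0.1735 0.066 ] share [-0.311  0.578  0.906]
```

Call:
jog_arm([
  [[-0.11,0.2,0],[0,0,0],1],
  [[-0.22,0.39,0],[0,0,0],1],
  [[-0.22,0.39,0.1],[0,0,0],1],
  [[-0.22,0.39,0.3],[0,0,0],1],
  [[-0.22,0.39,0.5],[0,0,0],1],
  [[-0.22,0.39,0.7],[0,0,0],1],
  [[-0.22,0.39,0.85],[0,0,0],1],
  [[-0.22,0.39,0.906],[0,0,0],1],
  [[-0.22,0.39,0.906],[0,0,0],1],
  [[-0.22,0.39,0.906],[0,0,0],1],
])

```text
time: 22.27
tcp_pos: [0.5097, 0.2122, 0.0648]
tcp_rot: [0.974, 0.225, -0.003, 0.0]
contact_force: [0.2, 0.2, -0.1]
width: -0.0001
grasp_force: 0.0
```

Call:
jog_arm([
  [[-0.02,0.04,0],[0,0,0],1],
  [[-0.04,0.08,0],[0,0,0],1],
  [[-0.06,0.12,0],[0,0,0],1],
  [[-0.08,0.155,0],[0,0,0],1],
  [[-0.085,0.172,0],[0,0,0],1],
  [[-0.09,0.183,0],[0,0,0],1],
  [[-0.09,0.183,0],[0,0,0],1],
  [[-0.09,0.183,0],[0,0,0],1],
])

```text
time: 22.93
tcp_pos: [0.5114, 0.173, 0.0681]
tcp_rot: [0.974, 0.225, 0.0, -0.0]
contact_force: [-0.0, 0.7, 0.9]
width: -0.0003
grasp_force: 0.0
```

Call:
jog_arm([
  [[0.06,-0.12,0],[0,0,0],1],
  [[0.09,-0.2,0],[0,0,0],1],
  [[0.09,-0.2,-0.2],[0,0,0],1],
  [[0.09,-0.2,-0.4],[0,0,0],1],
  [[0.09,-0.2,-0.6],[0,0,0],1],
  [[0.3,-0.5,-0.8],[0,0,0],1],
  [[0.3,-0.5,-0.8],[0,0,0],1],
  [[0.3,-0.5,-0.8],[0,0,0],1],
  [[0.3,-0.5,-0.8],[0,0,0],1],
  [[0.3,-0.5,-0.8],[0,0,0],1],
])

```text
time: 23.77
tcp_pos: [0.5203, 0.2893, 0.2271]
tcp_rot: [0.974, 0.226, -0.001, 0.0]
contact_force: [-0.4, 0.4, -0.1]
width: -0.0001
grasp_force: 0.0
```

Run:
```python
from h import *
print(read_state()["tcp_pos"],read_state()["contact_force"],np.abs(read_state()["qd"]).max())
print(job_done())
```

```text
[0.52031332 0.28933161 0.22709197] [-0.3631317   0.37363025 -0.09078641] 0.035268474824025974
the job is handed in; nothing more can be done
None
```

I handed the job in at about 24 s and got no verdict back: the lever is in line over the cylinder at an estimated 1.4–1.5 rad (not imaged after a final nudge), the pin measured 32 mm out of the nut (fully out), the cap is up and the lubricator stands where it was; I viewed 11 pictures, one over the limit of 10.

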